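# Tip exactly three limes out of the trough cup onto the stall's scale

## Task

Lift the long metal cup with the five limes off its blue stand by the red handle, and tip it over the scale's pan, spout end down, just until exactly three limes have dropped in. Then level it and set it back upright in the middle of the blue stand, with the other two limes still in it and the hand empty. Leave the other things on the counter alone.

Things in the scene. Friction and masses are not known exactly. Their poses are not given: they have to be found in the camera images.
- cup_grip (a point): Centre of the cup's red handle, a block 22 mm (x) x 40 mm (y) x 56 mm high over the cup's middle, 133 mm above the cup's underside. The loose cup is a narrow metal trough 255 mm long, 56 mm wide, 99 mm high, 0.22 kg empty. Axes: -x points along the trough to its open spout end, z up. Grip across the 22 mm (fingers closing along x) so that the cup turns with the hand.
- cup_floor (a point): Lowest point of the cup's inner floor, 6 mm above its underside, below the handle; the floor rises in a curve to both ends. Five green limes (balls of 46 mm, 47 to 57 g, about 0.51 N each) lie on it in single file. Tipped spout end down, they leave one after another, so the cup loses about 0.51 N each time; limes may roll on for about 0.5 s after the cup stops.
- cup_rim (a point): Spout end where limes leave: 115 mm along -x from the handle's centre and 72 mm below it (5 mm either way with the flap). It is the end of a brass flap on a stiff hinge, set to another slope each time; it needs no touching. The first lime leaves at a tilt of 15 to 30 degrees, the third at 27 to 42, the fourth 4 to 15 later. The walls' lower front corner is 75 mm along -x and 133 mm below the handle's centre.
- stand: Blue flat block, fixed, 250 mm (x) x 120 mm (y) x 20 mm high, origin at the centre of its underside; the cup starts on it and must go back on it.
- stand_top (a point): Centre of the blue stand's flat top (20 mm above the counter).
- scale: White counter scale, fixed, with an open rectangular aluminium pan, 200 mm (x) x 180 mm (y) outside, walls 4 mm thick, on top; origin under its centre on the counter; the pan's rim is 85 mm above the counter.
- pan_floor (a point): Centre of the scale pan's flat inner floor, 44 mm above the counter, 41 mm below the pan's rim.
- tongs: Bystander: steel tongs lying flat, 230 x 40 mm, 12 mm high, origin at the centre of their underside.
- sauce: Bystander: amber sauce bottle, 60 mm in diameter, 170 mm high, origin under its centre.
- skewers: Bystander: blue cup of wooden skewers, 72 mm in diameter, 190 mm high, origin under its centre.
- dip_bowl: Bystander: small white bowl, 100 mm in diameter, 45 mm high, origin under its centre.
- takeaway: Bystander: open yellow takeaway box 150 x 120 x 40 mm, origin under its centre.
- jar: Bystander: glass jar with a yellow lid, 72 mm in diameter, 90 mm high, origin under its centre.
- spatula: Bystander: spatula, 170 mm long, lying flat, handle to its -x.

How it is judged:
By the outcome, as a careful person would: the job done as asked, in the order asked, and still so for the second after the job is handed in, with the robot touching nothing.
It also fails if it takes over 72 s, if anything falls off the work surface, if the arm or the gripper's body presses on something with over 40 N, if the wrist force passes 120 N, or if a joint passes its speed limit or range.

## Robot

A 6-joint arm with a two-finger parallel gripper is mounted at the origin on the work surface. World frame = base frame: x ahead of the robot, y to its left, z up, the work surface at z = 0. Lengths are in mm, angles in rad, forces in N, time in s.
With the tool pointing down it reaches from about 400 to 825 mm from the base axis. Payload 7 kg.
Tool frame: the origin (TCP) lies between the finger pads; the fingertips stand 22 mm ahead of it and the grasp point (between the pads) lies 3 mm ahead of it; z points along the fingers, y is the line along which they close (so a half turn about z gives the same grasp; the last joint's range is limited). The gripper opens to 88 mm and grips with 3 to 60 N. Pads are 19 mm wide; open, the fingers measure 130 mm over their backs; the gripper's body (78 mm by 193 mm) begins 47 mm behind the grasp point.
Start: joints at [1.481, 0.359, 0.012, 0, -1.224, -0.288], TCP at [248.998, 627.371, 223.561] pointing down, gripper open.
Joint ranges: [-3.07, 3.07], [-1.43, 2.12], [-1.02, 1.25], [-3.03, 1.67], [-3.05, -0], [-3.03, 3.03]. Speed limits (rad/s): [2.39, 2.39, 3.01, 3.14, 3.14, 3.14].

## Interface

Orientations are given as a 3x3 rotation matrix whose columns are the frame's x, y, z axes.
In Python, from rig import bot gives the robot as it stands. The module is installed in compiled form; this text tells all that it offers.
- The arm moves only by the shell command python3 -m inch 'ROWS' [OPENING] [FORCE]. ROWS is JSON, a list of rows, each a list of 4 numbers: the shift along the tool's x, y, z in cm, then the turn about the tool's z in rad. A call has 1 to 12 rows; each row is the pose to reach, as a shift and turn from the pose commanded when the call began, along the tool's axes at that moment; what a row does not reach only later rows make up. A row lasts 1/12 s, in which the tool goes at most 41.7 mm and 7.16 degrees, less where a joint would pass 70% of its speed; a pose out of reach is approached as far as the arm can. A call with a gripper value outside its range is refused whole. OPENING is the gripper command: -1 is shut, 1 is fully open, values between are in proportion, set as the call begins (- or left out, the last holds). The fingers move at their own pace and stop on an object; FORCE is the grip in N (left out, the last holds). Time passes only in rows, so rows that repeat a pose let the fingers close. It gives the time, the measured TCP pose, the force, the opening and the grip force at its end, in the units of the state.
- bot.get_obs(): the state, without advancing time (a new reading comes with each control period).
- bot.capture(name): name is "side" or "top"; returns the picture (420x560x3 uint8, blue, green, red); there is no depth.
- bot.camera_info(name): a dict with "K" (3x3 intrinsics, pixels), "R" (3x3) and "t" (3): a world point X has camera coordinates R X + t. Camera axes: x right, y down, z forward; pixel columns grow to the right and rows downward; lengths in mm; the calibration is good to about 2 mm. A picture is of the moment at which its call begins. camera_info takes no time and is no camera call.
- bot.close_job(): hands the job in; it is judged then, once.
The state is a dict: "time_s": time; "joints": joint angles; "dq": joint speeds; "joint_efforts": joint torques, N m; "tcp_pos": TCP position; "eef_rot": TCP orientation; "force": force on the tool from outside, world axes, zero at the start; "ft_torque": the same for the moment, N m; "opening": finger opening in mm; "gripper_force": force on a finger pad.
Only numpy, scipy, OpenCV 4.12 (cv2) and the standard library are available. Lean on these libraries where they do the work, as an engineer would, in place of code of your own. Each camera call takes 0.05 s, during which the arm holds its last target. There are 200 camera calls.

## Working session

There is one attempt and no reset: what is moved stays moved. The work goes in short steps, Python scripts to look and compute and a shell command to move; the robot and the scene stay as the last step left them, time stands still between calls to the robot, and variables do not carry over. Pictures are saved under pics/ and viewed, at most 11 in all, crops included, and the job is handed in when it is done.

```bash
mkdir -p pics; python3 - <<'E'
from rig import bot
import cv2,numpy as np
np.set_printoptions(suppress=True,precision=3)
for n in("top","side"):
    cv2.imwrite(f"pics/{n}0.png",cv2.resize(bot.capture(n),(800,600),interpolation=cv2.INTER_CUBIC)); c=bot.camera_info(n); print(n,np.array(c["K"]),np.array(c["R"]),np.array(c["t"]))
o=bot.get_obs();print(o)
E
```

```text
top [[381.876   0.    274.062]
 [  0.    381.876 209.559]
 [  0.      0.      1.   ]] [[-0.021 -1.     0.004]
 [-0.983  0.02  -0.18 ]
 [ 0.18  -0.008 -0.984]] [ 23.258 573.88  907.761]
side [[496.959   0.    274.253]
 [  0.    496.959 217.036]
 [  0.      0.      1.   ]] [[ 0.78  -0.626  0.007]
 [-0.355 -0.453 -0.818]
 [ 0.515  0.635 -0.576]] [-423.131  308.15   755.912]
{'time_s': 0.1, 'joints': array([ 1.481,  0.359,  0.011, -0.   , -1.224, -0.288]), 'dq': array([ 0.001, -0.   ,  0.003, -0.001,  0.002,  0.002]), 'joint_efforts': array([ -0.001, -58.416,  29.375,   7.015,   0.01 ,  -0.   ]), 'tcp_pos': array([248.856, 626.963, 222.74 ]), 'eef_rot': array([[ 0.929, -0.369, -0.   ],
       [-0.369, -0.929, -0.001],
       [ 0.   ,  0.001, -1.   ]]), 'force': array([-0.481, -0.206, -1.02 ]), 'ft_torque': array([0.012, 0.001, 0.   ]), 'gripper_force': 0.0, 'opening': 87.77707508379555}
```

View pics/top0.png

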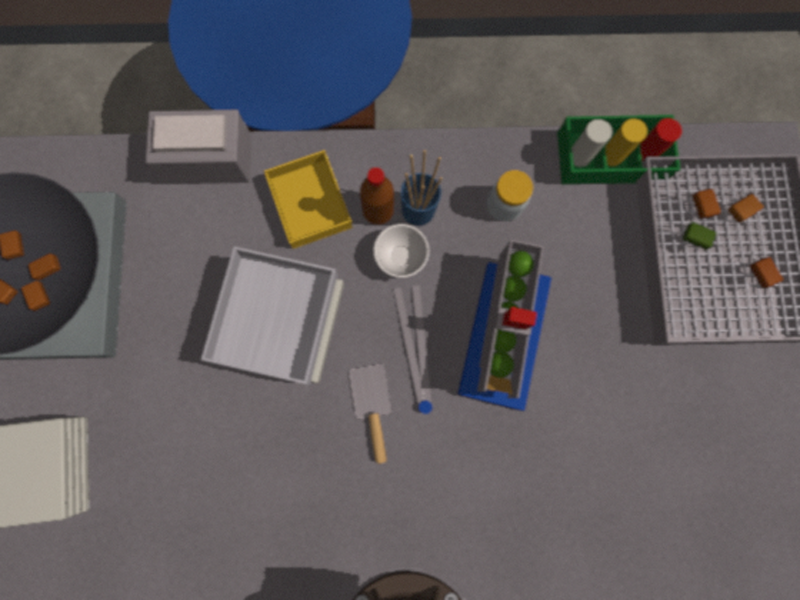

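View pics/side0.png

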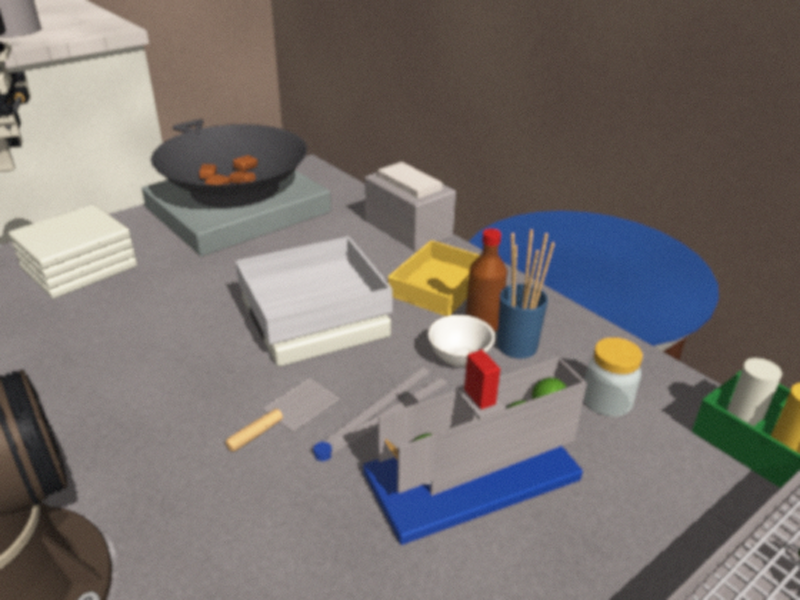

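The top view shows the cup on the stand. The handle is at (521,318) and the brass spout end at (500,388), so the spout points towards the robot. The pan rim corners are near (235,250), (337,268), (308,382) and (204,360). The side view agrees with this. Rows only allow a yaw about the tool's own z, so I'll localise everything first and then find out how the hand can be tilted.

```bash
cat > h.py <<'E'
from rig import bot
import numpy as np
np.set_printoptions(suppress=True,precision=3)
def ray(n,u,v,z,s=0.7):
    c=bot.camera_info(n);K,R,t=[np.array(c[k],float) for k in"KRt"]
    d=R.T@np.linalg.solve(K,[u*s,v*s,1]);o=-R.T@t
    return (o+d*(z-o[2])/d[2]).round(1)
def st():
    o=bot.get_obs();print(o["time_s"],o["joints"],o["tcp_pos"],"\n",o["eef_rot"],o["force"],o["opening"],o["gripper_force"])
E
python3 - <<'E'
from h import *
for n,P in dict(handle=[(508,309,181),(536,312,181),(533,327,181),(506,324,181)],pan=[(235,250,85),(337,268,85),(308,382,85),(204,360,85)],stand=[(487,264,20),(551,276,20),(525,408,20),(459,396,20)],cup=[(508,242,119),(541,247,119),(522,396,100),(480,390,100)],sauce=[(378,215,20)],bowl=[(400,252,45)],jar=[(515,187,90)],skew=[(421,190,110)]).items():
    Q=np.array([ray("top",*p) for p in P]);print(n,Q.tolist(),Q.mean(0))
Q=np.array([ray("side",*p) for p in[(467,358,181),(482,351,181),(497,366,181),(482,374,181)]]);print("handle side",Q.mean(0))
E
python3 -m inch '[[0,0,-4],[0,0,-8],[0,-4,-12],[0,-8,-16],[0,-12,-18],[0,-16,-18],[0,-20,-18],[0,-24,-18],[0,-28,-18],[0,-28,-18]]' ; python3 -c "
from h import *
st()"
```

```text
handle [[532.3, -163.6, 181.0], [526.8, -205.8, 181.0], [504.1, -199.7, 181.0], [509.4, -159.2, 181.0]] [ 518.15  -182.075  181.   ]
pan [[660.1, 279.7, 85.0], [624.8, 104.1, 85.0], [432.3, 152.5, 85.0], [472.1, 325.4, 85.0]] [547.325 215.425  85.   ]
stand [[642.8, -166.0, 20.0], [617.8, -282.4, 20.0], [381.4, -219.2, 20.0], [404.6, -104.1, 20.0]] [ 511.65  -192.925   20.   ]
cup [[655.4, -184.3, 119.0], [645.6, -238.8, 119.0], [402.2, -196.0, 100.0], [413.2, -128.5, 100.0]] [ 529.1 -186.9  109.5]
sauce [[741.1, 33.2, 20.0]] [741.1  33.2  20. ]
bowl [[661.9, -5.7, 45.0]] [661.9  -5.7  45. ]
jar [[763.5, -209.2, 90.0]] [ 763.5 -209.2   90. ]
skew [[753.2, -42.6, 110.0]] [753.2 -42.6 110. ]
handle side [ 522.075 -186.025  181.   ]
0.1 [ 1.481  0.359  0.011 -0.    -1.224 -0.288] [248.856 626.963 222.74 ] 
 [[ 0.929 -0.369 -0.   ]
 [-0.369 -0.929 -0.001]
 [ 0.     0.001 -1.   ]] [-0.481 -0.206 -1.02 ] 87.77707508379555 0.0$[0]: bad value
```

```bash
python3 -m inch '[[0,0,-4,0],[0,0,-8,0],[0,-4,-12,0],[0,-8,-16,0],[0,-12,-18,0],[0,-16,-18,0],[0,-20,-18,0],[0,-24,-18,0],[0,-28,-18,0],[0,-28,-18,0]]' ; python3 -c "
from h import *
st()"
```

```text
time_s: 0.93
tcp_pos: [338.8, 851.5, 365.6]
eef_rot: [[0.929, -0.369, 0.007], [-0.369, -0.929, -0.005], [0.008, 0.002, -1.0]]
force: [-1.3, 1.9, -11.3]
opening: 87.5
gripper_force: 0.0
0.9333 [ 1.406  0.879  1.237  0.008 -1.933 -0.21 ] [338.795 851.508 365.624] 
 [[ 0.929 -0.369  0.007]
 [-0.369 -0.929 -0.005]
 [ 0.008  0.002 -1.   ]] [ -1.316   1.904 -11.264] 87.4621137329912 0.0
```

```bash
python3 -m inch '[[0,-2,0,0],[0,-4,0,0],[0,-6,0,0],[0,-8,0,0],[0,-8,0,0]]' | head -3; python3 -c "
from h import *
st()"
```

```text
time_s: 1.35
tcp_pos: [350.3, 882.6, 361.1]
eef_rot: [[0.929, -0.368, 0.032], [-0.369, -0.927, 0.064], [0.007, -0.072, -0.997]]
1.35 [ 1.405  0.895  1.252  0.022 -1.859 -0.205] [350.306 882.608 361.145] 
 [[ 0.929 -0.368  0.032]
 [-0.369 -0.927  0.064]
 [ 0.007 -0.072 -0.997]] [ 0.316 -0.198 -0.691] 87.37891915905462 0.0
```

```bash
python3 -m inch '[[0,3,0,0],[0,6,0,0],[0,9,0,0],[0,12,0,0],[0,12,0,0],[0,12,0,0]]' | head -3; python3 -c "
from h import *
st()"
```

```text
time_s: 1.85
tcp_pos: [305.6, 769.3, 356.4]
eef_rot: [[0.93, -0.367, 0.033], [-0.369, -0.927, 0.066], [0.006, -0.074, -0.997]]
1.85 [ 1.438  0.548  0.59   0.024 -1.542 -0.244] [305.553 769.285 356.356] 
 [[ 0.93  -0.367  0.033]
 [-0.369 -0.927  0.066]
 [ 0.006 -0.074 -0.997]] [-0.133  0.899  1.275] 87.44417108481389 0.0
```

```bash
python3 -m inch '[[-4,0,0,-0.08],[-8,0,0,-0.16],[-12,-2,0,-0.16],[-12.5,-6,0,-0.16],[-12.5,-9,0,-0.16],[-12.5,-11,0,-0.16]]' | head -3
for i in 1 2; do python3 -m inch '[[0,-4,0,0],[0,-8,0,0],[0,-12,0,0]]'|head -3|tail -2; done; python3 -c "
from h import *
st()"
```

```text
time_s: 2.35
tcp_pos: [228.9, 920.6, 359.1]
eef_rot: [[0.977, -0.213, 0.032], [-0.215, -0.975, 0.065], [0.017, -0.07, -0.997]]
tcp_pos: [236.2, 952.5, 328.9]
eef_rot: [[0.976, -0.214, 0.045], [-0.217, -0.972, 0.095], [0.023, -0.103, -0.994]]
tcp_pos: [241.0, 979.1, 312.3]
eef_rot: [[0.976, -0.211, 0.058], [-0.218, -0.966, 0.137], [0.027, -0.146, -0.989]]
2.85 [ 1.541  0.958  1.252  0.055 -1.725 -0.176] [241.005 979.051 312.265] 
 [[ 0.976 -0.211  0.058]
 [-0.218 -0.966  0.137]
 [ 0.027 -0.146 -0.989]] [ 0.327 -0.565  0.582] 88.01267403129985 0.0
```

```bash
for i in 1 2 3 4; do python3 -m inch '[[-1.5,-4,0,0],[-3,-8,0,0],[-4,-12,0,0]]'|head -3|tail -2; done; python3 -c "
from h import *
st()"
```

```text
tcp_pos: [215.7, 1010.9, 292.6]
eef_rot: [[0.976, -0.208, 0.069], [-0.217, -0.961, 0.173], [0.031, -0.183, -0.983]]
tcp_pos: [192.9, 1039.4, 276.9]
eef_rot: [[0.976, -0.205, 0.08], [-0.217, -0.953, 0.209], [0.034, -0.221, -0.975]]
tcp_pos: [172.1, 1065.1, 266.0]
eef_rot: [[0.975, -0.202, 0.09], [-0.218, -0.944, 0.247], [0.036, -0.261, -0.965]]
tcp_pos: [152.2, 1088.5, 259.3]
eef_rot: [[0.975, -0.198, 0.1], [-0.218, -0.933, 0.286], [0.036, -0.3, -0.953]]
3.85 [ 1.649  1.041  1.252  0.122 -1.499 -0.284] [ 152.192 1088.475  259.253] 
 [[ 0.975 -0.198  0.1  ]
 [-0.218 -0.933  0.286]
 [ 0.036 -0.3   -0.953]] [-0.963  0.942 -0.054] 87.78187348254659 0.0
```

```bash
for i in 1 2 3 4 5 6 7 8; do python3 -m inch '[[-0.5,-4,0,0],[-1,-8,0,0],[-1.5,-12,0,0]]'|head -3|tail -2; done; python3 -c "
from h import *
st()"
```

```text
tcp_pos: [152.3, 1107.1, 257.7]
eef_rot: [[0.975, -0.194, 0.109], [-0.22, -0.92, 0.325], [0.037, -0.341, -0.94]]
tcp_pos: [151.2, 1124.4, 259.7]
eef_rot: [[0.975, -0.19, 0.117], [-0.22, -0.905, 0.363], [0.037, -0.38, -0.924]]
tcp_pos: [149.2, 1140.3, 264.9]
eef_rot: [[0.975, -0.184, 0.126], [-0.22, -0.889, 0.401], [0.038, -0.418, -0.907]]
tcp_pos: [147.2, 1154.7, 273.6]
eef_rot: [[0.975, -0.179, 0.133], [-0.22, -0.872, 0.438], [0.038, -0.456, -0.889]]
tcp_pos: [145.1, 1167.8, 285.4]
eef_rot: [[0.975, -0.173, 0.141], [-0.22, -0.853, 0.474], [0.038, -0.493, -0.869]]
tcp_pos: [142.8, 1179.5, 300.2]
eef_rot: [[0.975, -0.167, 0.148], [-0.22, -0.832, 0.51], [0.038, -0.529, -0.848]]
tcp_pos: [140.1, 1189.8, 317.8]
eef_rot: [[0.975, -0.16, 0.155], [-0.22, -0.81, 0.544], [0.038, -0.564, -0.825]]
tcp_pos: [137.2, 1199.1, 338.3]
eef_rot: [[0.975, -0.154, 0.161], [-0.22, -0.786, 0.578], [0.038, -0.599, -0.8]]
5.85 [ 1.684  1.043  1.251  0.246 -1.181 -0.346] [ 137.236 1199.064  338.253] 
 [[ 0.975 -0.154  0.161]
 [-0.22  -0.786  0.578]
 [ 0.038 -0.599 -0.8  ]] [-0.152  0.076 -0.093] 87.81551363043445 0.0
```

```bash
for i in 1 2 3 4 5 6 7 8 9 10; do python3 -m inch '[[-0.4,-3.6,1.6,0],[-0.8,-7.2,3.2,0],[-1,-10.8,4.8,0]]'|head -3|tail -2; done; python3 -c "
from h import *
st()"
```

```text
tcp_pos: [140.8, 1219.5, 327.3]
eef_rot: [[0.975, -0.147, 0.167], [-0.219, -0.763, 0.608], [0.038, -0.629, -0.776]]
tcp_pos: [144.3, 1237.7, 322.1]
eef_rot: [[0.975, -0.14, 0.173], [-0.22, -0.738, 0.638], [0.038, -0.66, -0.751]]
tcp_pos: [146.8, 1253.6, 322.3]
eef_rot: [[0.975, -0.133, 0.179], [-0.22, -0.712, 0.667], [0.038, -0.69, -0.723]]
tcp_pos: [148.8, 1267.7, 325.6]
eef_rot: [[0.975, -0.126, 0.184], [-0.22, -0.685, 0.695], [0.038, -0.718, -0.695]]
tcp_pos: [150.3, 1280.1, 332.0]
eef_rot: [[0.975, -0.119, 0.189], [-0.22, -0.657, 0.721], [0.038, -0.744, -0.667]]
tcp_pos: [151.4, 1290.9, 341.2]
eef_rot: [[0.975, -0.112, 0.194], [-0.22, -0.629, 0.745], [0.039, -0.769, -0.638]]
tcp_pos: [152.0, 1300.1, 353.3]
eef_rot: [[0.975, -0.104, 0.198], [-0.22, -0.601, 0.768], [0.039, -0.793, -0.608]]
tcp_pos: [152.2, 1307.9, 367.8]
eef_rot: [[0.975, -0.097, 0.202], [-0.221, -0.572, 0.79], [0.039, -0.814, -0.579]]
tcp_pos: [152.0, 1314.3, 384.8]
eef_rot: [[0.974, -0.09, 0.206], [-0.221, -0.543, 0.81], [0.039, -0.835, -0.549]]
tcp_pos: [151.4, 1319.6, 404.2]
eef_rot: [[0.974, -0.082, 0.21], [-0.222, -0.513, 0.83], [0.04, -0.855, -0.518]]
8.35 [ 1.673  1.122  1.25   0.444 -0.752 -0.475] [ 151.356 1319.627  404.185] 
 [[ 0.974 -0.082  0.21 ]
 [-0.222 -0.513  0.83 ]
 [ 0.04  -0.855 -0.518]] [-0.255 -0.144 -0.834] 87.68972499280923 0.0
```

```bash
for i in 1 2 3 4 5; do python3 -m inch '[[-0.4,-2.8,2.8,0],[-0.8,-5.6,5.6,0],[-1,-8.5,8.5,0]]'|head -3|tail -2; done; python3 -c "
from h import *
st()"
```

```text
tcp_pos: [154.2, 1334.1, 395.4]
eef_rot: [[0.974, -0.075, 0.213], [-0.222, -0.486, 0.845], [0.04, -0.871, -0.49]]
tcp_pos: [156.6, 1346.4, 392.1]
eef_rot: [[0.974, -0.068, 0.217], [-0.223, -0.457, 0.861], [0.041, -0.887, -0.46]]
tcp_pos: [158.3, 1356.7, 393.1]
eef_rot: [[0.974, -0.06, 0.22], [-0.224, -0.428, 0.876], [0.041, -0.902, -0.43]]
tcp_pos: [159.7, 1365.5, 396.7]
eef_rot: [[0.973, -0.053, 0.222], [-0.225, -0.399, 0.889], [0.041, -0.915, -0.401]]
tcp_pos: [160.7, 1373.0, 402.7]
eef_rot: [[0.973, -0.046, 0.225], [-0.226, -0.371, 0.901], [0.042, -0.927, -0.372]]
9.6 [ 1.649  1.208  1.25   0.625 -0.528 -0.636] [ 160.697 1373.019  402.727] 
 [[ 0.973 -0.046  0.225]
 [-0.226 -0.371  0.901]
 [ 0.042 -0.927 -0.372]] [ 0.192  0.249 -0.305] 87.60445409760716 0.0
```

```bash
cat >> h.py <<'E'
def to(*p):
    o=bot.get_obs();d=o["eef_rot"].T@(np.array(p)-o["tcp_pos"])/10;n=int(np.ceil(np.linalg.norm(d)/4.1))
    print("target",p,"shift cm",d.round(2),"rows",n,"half",(d/2).round(2))
E
python3 -c "
from h import *
to(480,600,400)"
```

```text
target (480, 600, 400) shift cm [ 48.52  27.47 -62.34] rows 21 half [ 24.26  13.74 -31.17]
```

```bash
python3 -m inch '[[24,14,-31,0],[24,14,-31,0],[24,14,-31,0],[24,14,-31,0],[24,14,-31,0],[24,14,-31,0],[24,14,-31,0],[24,14,-31,0],[24,14,-31,0],[24,14,-31,0],[24,14,-31,0]]'|sed -n 2,3p
python3 -m inch '[[24,14,-31,0],[24,14,-31,0],[24,14,-31,0],[24,14,-31,0],[24,14,-31,0],[24,14,-31,0],[24,14,-31,0],[24,14,-31,0],[24,14,-31,0],[24,14,-31,0],[24,14,-31,0]]'|sed -n 2,3p
python3 -c "
from h import *
st();to(500,100,400);to(480,-330,300)"
```

```text
tcp_pos: [295.8, 1162.8, 494.3]
eef_rot: [[0.969, -0.062, 0.238], [-0.242, -0.428, 0.871], [0.048, -0.902, -0.429]]
tcp_pos: [324.4, 884.3, 569.1]
eef_rot: [[0.943, -0.073, 0.324], [-0.319, -0.466, 0.825], [0.09, -0.882, -0.463]]
11.4333 [ 1.202  0.175 -0.307  1.665 -0.004 -1.565] [324.382 884.305 569.085] 
 [[ 0.943 -0.073  0.324]
 [-0.319 -0.466  0.825]
 [ 0.09  -0.882 -0.463]] [-0.151 -0.331  0.602] 87.52301904917529 0.0
target (500, 100, 400) shift cm [ 40.08  50.18 -51.2 ] rows 21 half [ 20.04  25.09 -25.6 ]
target (480, -330, 300) shift cm [ 51.01  79.18 -82.7 ] rows 31 half [ 25.51  39.59 -41.35]
```

```bash
python3 -c "
from h import *
to(340,900,820)"; python3 -m inch '[[3,-11,-5,0],[3,-22,-10,0],[3,-24,-11,0],[3,-24,-11,0],[3,-24,-11,0],[3,-24,-11,0],[3,-24,-11,0],[3,-24,-11,0]]'|sed -n 2,3p
python3 -c "
from h import *
st();to(600,600,800)"
```

```text
target (340, 900, 820) shift cm [  3.24 -22.97  -9.82] rows 7 half [  1.62 -11.48  -4.91]
tcp_pos: [373.5, 888.4, 784.5]
eef_rot: [[0.946, -0.075, 0.316], [-0.312, -0.472, 0.824], [0.087, -0.878, -0.47]]
12.1 [ 1.452  0.291  0.585  0.3   -0.818 -0.227] [373.477 888.372 784.499] 
 [[ 0.946 -0.075  0.316]
 [-0.312 -0.472  0.824]
 [ 0.087 -0.878 -0.47 ]] [1.399 2.144 1.656] 87.54931864412123 0.0
target (600, 600, 800) shift cm [ 30.57  10.56 -17.35] rows 9 half [15.28  5.28 -8.68]
```

```bash
python3 -m inch '[[30,10,-17,0],[30,10,-17,0],[30,10,-17,0],[30,10,-17,0],[30,10,-17,0],[30,10,-17,0],[30,10,-17,0],[30,10,-17,0],[30,10,-17,0],[30,10,-17,0]]'|sed -n 2,3p
python3 -c "
from h import *
st();to(620,200,600)"
```

```text
tcp_pos: [598.2, 601.4, 806.3]
eef_rot: [[0.943, -0.073, 0.326], [-0.321, -0.467, 0.824], [0.092, -0.881, -0.463]]
12.9333 [ 0.88   0.161  0.709 -0.317 -1.072  0.409] [598.241 601.446 806.303] 
 [[ 0.943 -0.073  0.326]
 [-0.321 -0.467  0.824]
 [ 0.092 -0.881 -0.463]] [-0.12   0.284  0.487] 87.68679731232531 0.0
target (620, 200, 600) shift cm [ 13.06  36.76 -22.81] rows 12 half [  6.53  18.38 -11.41]
```

```bash
python3 -m inch '[[13,37,-23,1.2],[13,37,-23,1.2],[13,37,-23,1.2],[13,37,-23,1.2],[13,37,-23,1.2],[13,37,-23,1.2],[13,37,-23,1.2],[13,37,-23,1.2],[13,37,-23,1.2],[13,37,-23,1.2],[13,37,-23,1.2],[13,37,-23,1.2]]'|sed -n 2,3p
python3 -c "
from h import *
st();to(560,-150,500)"
```

```text
tcp_pos: [617.5, 196.8, 591.6]
eef_rot: [[0.266, -0.908, 0.322], [-0.554, 0.13, 0.822], [-0.789, -0.397, -0.469]]
13.9333 [-0.026  0.013  0.286 -1.    -1.407  0.057] [617.52  196.784 591.607] 
 [[ 0.266 -0.908  0.322]
 [-0.554  0.13   0.822]
 [-0.789 -0.397 -0.469]] [ 0.01   1.14  -0.764] 87.69795748613274 0.0
target (560, -150, 500) shift cm [ 24.91   4.37 -26.07] rows 9 half [ 12.46   2.19 -13.04]
```

```bash
python3 -c "
from h import *
to(471,-310,320)"; python3 -m inch '[[25,4,-26,0.2],[25,4,-26,0.2],[25,4,-26,0.2],[25,4,-26,0.2],[25,4,-26,0.47],[25,4,-26,0.47],[25,4,-26,0.47],[25,4,-26,0.47],[25,4,-26,0.47],[25,4,-26,0.47]]'|sed -n 2,3p
python3 -c "
from h import *
st();to(471,-310,320)"
```

```text
target (471, -310, 320) shift cm [ 45.61  17.54 -33.65] rows 15 half [ 22.81   8.77 -16.83]
tcp_pos: [564.7, -149.7, 500.6]
eef_rot: [[-0.173, -0.931, 0.322], [-0.432, 0.365, 0.824], [-0.885, 0.004, -0.466]]
14.7667 [-0.675  0.255  0.399 -1.107 -1.905  0.006] [ 564.729 -149.718  500.648] 
 [[-0.173 -0.931  0.322]
 [-0.432  0.365  0.824]
 [-0.885  0.004 -0.466]] [ 0.993  0.876 -1.297] 87.68289714910537 0.0
target (471, -310, 320) shift cm [24.54  2.8  -7.81] rows 7 half [12.27  1.4  -3.91]
```

```bash
python3 -m inch '[[0,2.8,-7.8,0],[0,2.8,-7.8,0],[24.5,2.8,-7.8,0],[24.5,2.8,-7.8,0],[24.5,2.8,-7.8,0],[24.5,2.8,-7.8,0],[24.5,2.8,-7.8,0],[24.5,2.8,-7.8,0],[24.5,2.8,-7.8,0],[24.5,2.8,-7.8,0]]'|sed -n 2,3p
python3 - <<'E'
from h import *
st();to(471,-310,225)
import cv2
for n in("top","side"):
    im=bot.capture(n); cv2.imwrite(f"pics/{n}1.png",cv2.resize(im,(800,600),interpolation=cv2.INTER_CUBIC))
E
```

```text
tcp_pos: [472.9, -305.6, 322.0]
eef_rot: [[-0.17, -0.932, 0.32], [-0.431, 0.363, 0.826], [-0.886, 0.002, -0.463]]
15.6 [-0.901  0.475  0.3   -0.961 -1.941  0.423] [ 472.932 -305.558  321.959] 
 [[-0.17  -0.932  0.32 ]
 [-0.431  0.363  0.826]
 [-0.886  0.002 -0.463]] [ 0.031 -0.585 -0.434] 87.74764301858548 0.0
target (471, -310, 225) shift cm [ 8.82 -0.    4.06] rows 3 half [ 4.41 -0.    2.03]
```

View pics/side1.png

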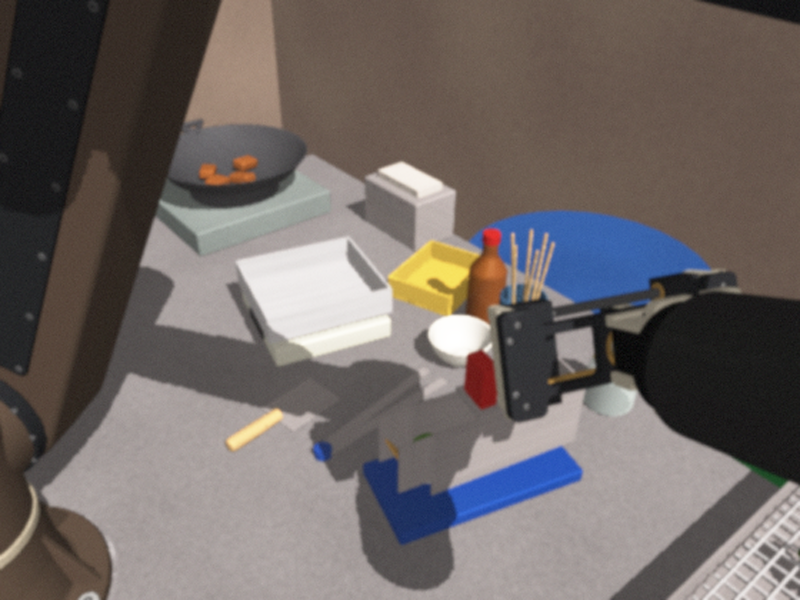

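View pics/top1.png

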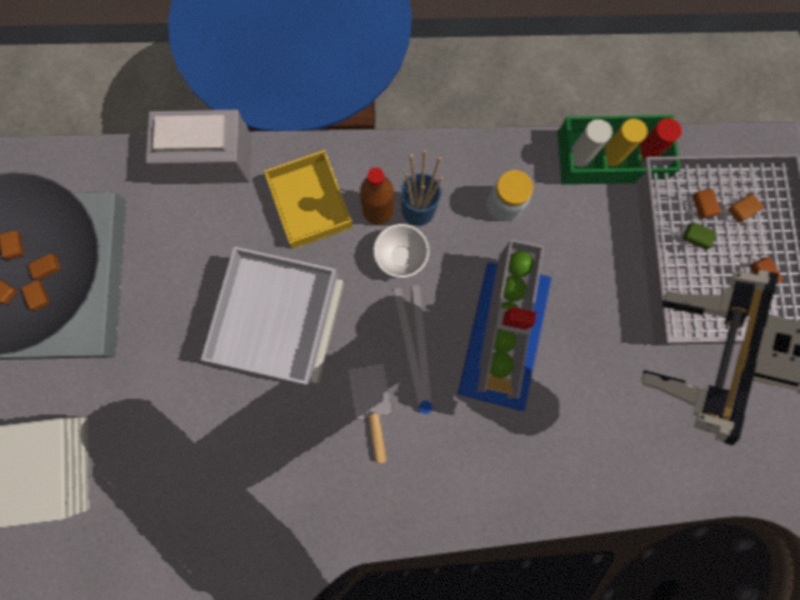

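The hand now lies nearly flat, right of the cup at about (720,370) in the top view. Its fingers point at the red handle at (520,318), and nothing has been disturbed. I'll refine the handle position and yaw from colour.

```bash
python3 - <<'E'
from h import *
import cv2
im=cv2.imread("pics/top0.png");hsv=cv2.cvtColor(im,cv2.COLOR_BGR2HSV)
m=((hsv[...,0]<8)|(hsv[...,0]>172))&(hsv[...,1]>150)&(hsv[...,2]>60);m[:290]=0;m[345:]=0;m[:,:490]=0;m[:,560:]=0
ys,xs=np.nonzero(m);print(cv2.minAreaRect(np.c_[xs,ys].astype(np.float32)),im[m][:,2].min(),im[m][:,2].max())
for t in(100,150,180):
    mm=m&(im[...,2]>t);ys,xs=np.nonzero(mm);r=cv2.minAreaRect(np.c_[xs,ys].astype(np.float32));print(t,r,ray("top",*r[0],181))
    b=cv2.boxPoints(r);print([ray("top",*p,181)[:2].tolist() for p in b])
h2=((hsv[...,0]>105)&(hsv[...,0]<125)&(hsv[...,1]>180));h2[:255]=0;h2[:,:450]=0
ys,xs=np.nonzero(h2);r=cv2.minAreaRect(np.c_[xs,ys].astype(np.float32));print("stand",r,[ray("top",*p,20)[:2].tolist() for p in cv2.boxPoints(r)],ray("top",*r[0],20))
E
```

```text
((519.2692260742188, 317.6538391113281), (30.201885223388672, 19.21938133239746), 11.309932708740234) 61 160
100 ((522.0576782226562, 315.7115173339844), (25.49509620666504, 14.316475868225098), 11.309932708740234) [ 521.6 -184.3  181. ]
[[515.1, -162.8], [536.5, -168.4], [528.1, -205.8], [506.7, -200.1]]
150 ((522.84619140625, 315.76922607421875), (22.357236862182617, 10.59027099609375), 11.309932708740234) [ 521.5 -185.5  181. ]
[[517.3, -167.0], [533.1, -171.1], [525.7, -203.9], [509.9, -199.7]]
180 ((0.0, 0.0), (0.0, 0.0), 0.0) [1075.7  660.3  181. ]
[[1075.7, 660.3], [1075.7, 660.3], [1075.7, 660.3], [1075.7, 660.3]]
stand ((505.184326171875, 335.8841247558594), (65.6476058959961, 135.195068359375), 12.847704887390137) [[407.2, -102.7], [645.2, -168.4], [615.4, -284.5], [379.6, -214.1]] [ 509.2 -191.8   20. ]
```

```bash
python3 -c "
from h import *
to(482,-287,210);to(520,-187.5,154.5)"
```

```text
target (482, -287, 210) shift cm [ 9.25 -0.07  7.18] rows 3 half [ 4.63 -0.03  3.59]
target (520, -187.5, 154.5) shift cm [ 9.19  0.01 19.19] rows 6 half [4.59 0.01 9.59]
```

```bash
python3 -m inch '[[4,0,3.5,0],[8,0,6,0],[9.2,0,8,0],[9.2,0,11,0],[9.2,0,14,0],[9.2,0,17,0],[9.2,0,18.5,0],[9.2,0,19.2,0],[9.2,0,19.2,0]]' 
python3 - <<'E'
from h import *
import cv2
to(520,-187.5,154.5)
a=bot.capture("top")[150:320,280:450];b=bot.capture("side")[200:370,230:400]
cv2.imwrite("pics/g.png",cv2.resize(np.hstack([a,b]),(800,400),interpolation=cv2.INTER_CUBIC))
E
```

```text
time_s: 16.45
tcp_pos: [520.2, -186.4, 154.4]
eef_rot: [[-0.165, -0.933, 0.321], [-0.436, 0.361, 0.824], [-0.885, -0.004, -0.466]]
force: [0.4, -0.7, -0.1]
opening: 87.7
gripper_force: 0.0
target (520, -187.5, 154.5) shift cm [ 0.04 -0.02 -0.1 ] rows 1 half [ 0.02 -0.01 -0.05]
```

View pics/g.png

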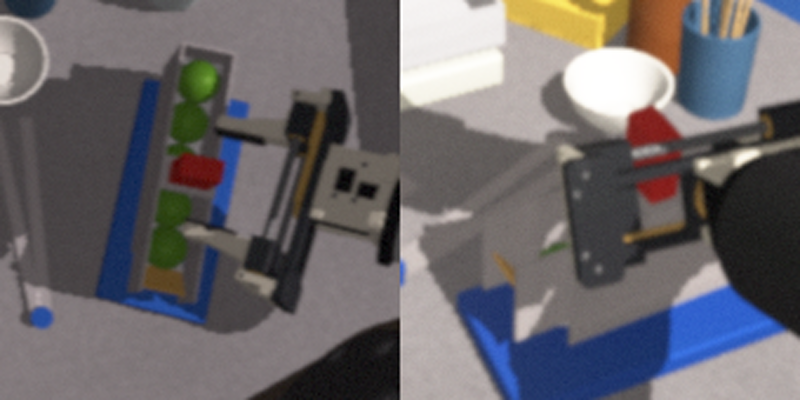

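The handle sits between the open fingers, with tips at about (216,130) and (184,230) in the left crop. I'll project the expected tip positions to check the depth.

```bash
python3 - <<'E'
from h import *
import cv2
o=bot.get_obs();p=o["tcp_pos"];R=o["eef_rot"]
def pj(n,X):
    c=bot.camera_info(n);q=np.array(c["K"])@(np.array(c["R"])@X+np.array(c["t"]));return q[:2]/q[2]
s=2.353
for k,v in dict(tcp=[0,0,0],tipA=[0,44,22],tipB=[0,-44,22],padA=[0,44,0]).items():
    X=p+R@np.array(v,float);print(k,X,((pj("top",X)-[280,150])*s).round(),((pj("side",X)-[230,200])*s+[400,0]).round())
for z in(181,153):print("handle",((pj("top",np.array([521,-185,z]))-[280,150])*s).round())
E
```

```text
tcp [ 519.701 -188.381  154.405] [199. 173.] [649. 158.]
tipA [ 485.769 -154.339  143.928] [163. 211.] [580. 164.]
tipB [ 567.8   -186.194  144.322] [191. 125.] [694. 140.]
padA [ 478.685 -172.454  154.208] [185. 217.] [590. 171.]
handle [202. 168.]
handle [195. 172.]
```

```bash
python3 -m inch '[[0,0,0,0],[0,0,0,0],[0,0,0,0],[0,0,0,0],[0,0,0,0],[0,0,0,0],[0,0,0,0],[0,0,0,0]]' -1 40; python3 -m inch '[[0,0,0,0],[0,0,0,0],[0,0,0,0],[0,0,0,0]]' -1 58;
```

```text
time_s: 17.22
tcp_pos: [519.3, -187.5, 152.9]
eef_rot: [[-0.168, -0.932, 0.322], [-0.435, 0.363, 0.824], [-0.885, -0.002, -0.466]]
force: [0.2, -0.7, 0.3]
opening: 39.7
gripper_force: 0.0
time_s: 17.55
tcp_pos: [519.9, -188.0, 153.1]
eef_rot: [[-0.167, -0.932, 0.323], [-0.436, 0.363, 0.824], [-0.884, -0.003, -0.467]]
force: [2.1, -1.4, 2.5]
opening: 22.2
gripper_force: 56.4
```

```bash
python3 -m inch '[[-0.4,0,-0.2,0],[-0.9,0,-0.5,0],[-1.8,0,-0.95,0],[-2.7,0,-1.4,0],[-3.6,0,-1.9,0],[-4.4,0,-2.3,0],[-4.4,0,-2.3,0],[-4.4,0,-2.3,0]]'
python3 - <<'E'
from h import *
import cv2
o=bot.get_obs();print(o["force"],o["ft_torque"])
a=bot.capture("top")[150:320,280:450];b=bot.capture("side")[160:330,230:400]
cv2.imwrite("pics/l.png",cv2.resize(np.hstack([a,b]),(800,400),interpolation=cv2.INTER_CUBIC))
to(547,215,320)
E
```

```text
time_s: 18.22
tcp_pos: [519.4, -187.5, 203.6]
eef_rot: [[-0.166, -0.932, 0.322], [-0.436, 0.363, 0.824], [-0.884, -0.004, -0.467]]
force: [0.4, -0.2, -5.6]
opening: 21.8
gripper_force: 56.4
[ 0.351 -0.175 -5.617] [-4.216  1.676  0.02 ]
target (547, 215, 320) shift cm [-28.35  11.97  28.57] rows 11 half [-14.18   5.98  14.29]
```

View pics/l.png

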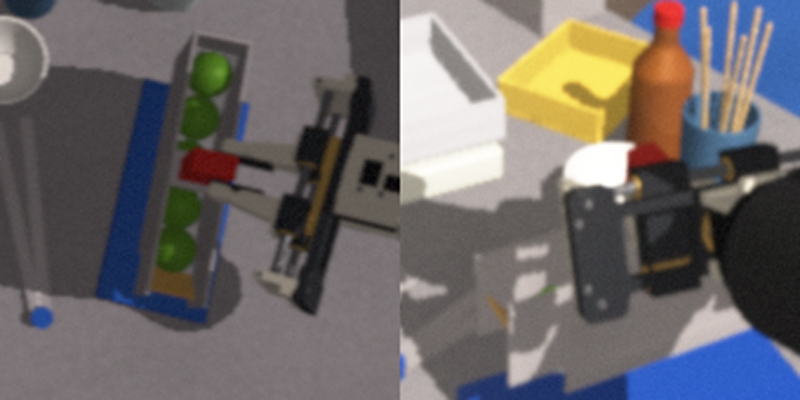

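```bash
cat >> h.py <<'E'
from scipy.spatial.transform import Rotation as Ro
def cup(phi,R):
    # cup axes for a further turn phi about tool z, R= level grasp orientation
    a=R[:,2];x=-R[:,1]*[1,1,0];x/=np.linalg.norm(x);C=np.c_[x,np.cross([0,0,1],x),[0,0,1]]
    return Ro.from_rotvec(a*phi).as_matrix()@C
E
python3 - <<'E'
from h import *
o=bot.get_obs();R=o["eef_rot"]
for p in(0,-.2,-.3,-.4,-.5,-.6,-.7,-.8,-.9):
    C=cup(p,R);print(p,"tilt",np.degrees(np.arcsin(C[2,0])).round(1),"roll",np.degrees(np.arcsin(C[2,1])).round(1),"yaw",np.degrees(np.arctan2(C[1,0],C[0,0])).round(1),"spout",(C@[-115,0,-72]).round(),"corner",(C@[-75,0,-133]).round(),"cornerside",(C@[-75,28,-133])[2].round(),(C@[-75,-28,-133])[2].round(),"tail",(C@[127,0,-133]).round())
E
```

```text
0 tilt 0.0 roll 0.0 yaw -21.3 spout [-107.   42.  -72.] corner [ -70.   27. -133.] cornerside -133.0 -133.0 tail [ 118.  -46. -133.]
-0.2 tilt 10.1 roll -0.5 yaw -15.9 spout [-97.  27. -91.] corner [ -49.   13. -144.] cornerside -144.0 -144.0 tail [ 142.  -42. -109.]
-0.3 tilt 15.2 roll -1.1 yaw -13.1 spout [ -90.   19. -100.] corner [ -37.    6. -148.] cornerside -148.0 -147.0 tail [153. -38. -95.]
-0.4 tilt 20.2 roll -1.9 yaw -10.1 spout [ -82.   12. -107.] corner [ -25.   -0. -151.] cornerside -152.0 -150.0 tail [162. -34. -81.]
-0.5 tilt 25.1 roll -2.9 yaw -7.0 spout [ -74.    5. -114.] corner [ -12.   -6. -152.] cornerside -153.0 -151.0 tail [169. -28. -66.]
-0.6 tilt 30.0 roll -4.1 yaw -3.6 spout [ -64.   -2. -120.] corner [   1.  -11. -152.] cornerside -154.0 -150.0 tail [175. -22. -51.]
-0.7 tilt 34.7 roll -5.6 yaw 0.2 spout [ -54.   -9. -124.] corner [  14.  -16. -151.] cornerside -154.0 -149.0 tail [180. -15. -36.]
-0.8 tilt 39.4 roll -7.2 yaw 4.4 spout [ -43.  -15. -128.] corner [  27.  -20. -149.] cornerside -153.0 -146.0 tail [183.  -8. -21.]
-0.9 tilt 43.9 roll -9.0 yaw 9.2 spout [ -31.  -21. -130.] corner [  40.  -23. -146.] cornerside -150.0 -141.0 tail [184.   0.  -6.]
```

Lifted level, with four limes visible and the fifth under the handle. Next I raise it and carry it to a pose with the spout over the pan.

```bash
python3 -m inch '[[-0.8,0,-0.4,0],[-2.4,0,-1.2,0],[-4.8,0,-2.5,0],[-7.2,0,-3.8,0],[-9.4,0,-4.9,0],[-11,0,-5.8,0],[-11.6,0,-6.1,0],[-11.6,0,-6.1,0]]'|sed -n 2,4p
python3 - <<'E'
from h import *
st();to(636,213.5,330)
E
```

```text
tcp_pos: [519.2, -187.3, 335.4]
eef_rot: [[-0.165, -0.932, 0.323], [-0.437, 0.362, 0.823], [-0.884, -0.005, -0.467]]
force: [0.3, -0.1, -4.5]
18.9833 [-0.741  0.353  0.155 -1.008 -1.792  0.359] [ 519.16  -187.3    335.411] 
 [[-0.165 -0.932  0.323]
 [-0.437  0.362  0.823]
 [-0.884 -0.005 -0.467]] [ 0.284 -0.141 -4.533] 21.724808707711905 56.34452543221414
target (636, 213.5, 330) shift cm [-18.96   3.64  37.02] rows 11 half [-9.48  1.82 18.51]
```

```bash
python3 -m inch '[[-0.4,0.1,0.7,0],[-1.1,0.2,2.2,0],[-2.3,0.4,4.4,0],[-3.6,0.7,7,0],[-4.9,0.9,9.6,0],[-6.3,1.2,12.2,0],[-7.6,1.4,14.8,0],[-8.9,1.7,17.4,0],[-10.3,1.9,20,0],[-11.6,2.2,22.6,0],[-12.9,2.5,25.2,0],[-14.2,2.7,27.8,0]]'|sed -n 2,3p
python3 -m inch '[[-1.3,0.2,2.6,0],[-2.6,0.5,5.1,0],[-3.6,0.7,7,0],[-4.3,0.8,8.4,0],[-4.7,0.9,9.2,0],[-4.7,0.9,9.2,0],[-4.7,0.9,9.2,0]]'|sed -n 2,4p
python3 - <<'E'
from h import *
st();to(636,213.5,267)
E
```

```text
tcp_pos: [606.0, 116.3, 327.6]
eef_rot: [[-0.171, -0.932, 0.319], [-0.434, 0.362, 0.825], [-0.885, 0.002, -0.466]]
tcp_pos: [635.1, 213.8, 326.7]
eef_rot: [[-0.169, -0.933, 0.319], [-0.435, 0.361, 0.825], [-0.884, 0.001, -0.467]]
force: [-0.1, -0.4, -4.9]
20.5667 [-0.041  0.187 -0.066 -1.144 -1.167  0.082] [635.103 213.765 326.739] 
 [[-0.169 -0.933  0.319]
 [-0.435  0.361  0.825]
 [-0.884  0.001 -0.467]] [-0.109 -0.411 -4.876] 21.647670627906155 56.363950786180794
target (636, 213.5, 267) shift cm [ 5.28 -0.1   2.8 ] rows 2 half [ 2.64 -0.05  1.4 ]
```

```bash
cat >> h.py <<'E'
import cv2
def chk(n=4):
    F=[]
    for i in range(n):
        t=bot.capture("top");o=bot.get_obs();F.append(o["force"][2])
    s=bot.capture("side");print("t",o["time_s"],"Fz",np.mean(F).round(2),np.std(F).round(2),"y_tool z",o["eef_rot"][2,1].round(3))
    for nm,im,box in(("top",t,(120,285,120,255)),("side",s,(140,260,150,290))):
        y0,y1,x0,x1=box;h=cv2.cvtColor(im,cv2.COLOR_BGR2HSV)[y0:y1,x0:x1]
        m=((h[...,0]>35)&(h[...,0]<80)&(h[...,1]>90)).astype(np.uint8)
        k,_,S,c=cv2.connectedComponentsWithStats(m);print(nm,[(int(S[i,4]),(c[i]+[x0,y0]).round().tolist()) for i in range(1,k) if S[i,4]>15])
    return t,s
E
python3 -m inch '[[0.8,0,0.4,0],[2.2,0,1.2,0],[3.8,0,2,0],[5,0,2.6,0],[5.3,0,2.8,0],[5.3,0,2.8,-0.03],[5.3,0,2.8,-0.08],[5.3,0,2.8,-0.13],[5.3,0,2.8,-0.18],[5.3,0,2.8,-0.22],[5.3,0,2.8,-0.25],[5.3,0,2.8,-0.25]]'|sed -n 2,4p
python3 -c "
from h import *
t,s=chk()
cv2.imwrite('pics/p1.png',cv2.resize(np.hstack([t[90:330,90:410],s[90:330,90:410]]),(800,300)))"
```

```text
tcp_pos: [636.6, 212.2, 268.6]
eef_rot: [[0.069, -0.944, 0.323], [-0.512, 0.244, 0.824], [-0.856, -0.222, -0.466]]
force: [-0.5, -0.6, -4.7]
t 21.7667 Fz -4.67 0.57 y_tool z -0.22
top [(341, [184.0, 133.0]), (287, [178.0, 194.0])]
side []
```

View pics/p1.png

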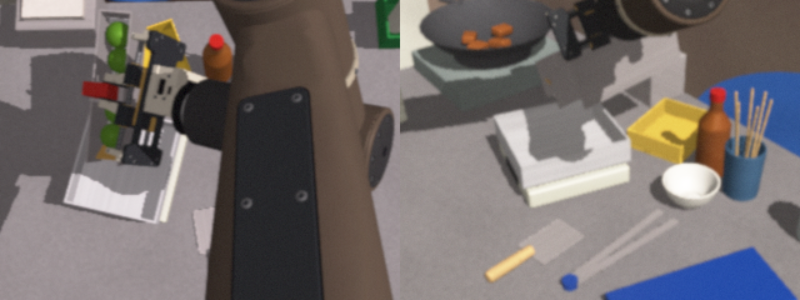

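The left crop shows the spout end at about (105,155) over the pan centre and no limes out yet. Now I tilt in small steps, counting as I go.

```bash
for i in 1 2 3; do python3 -m inch '[[0,0,0,-0.02],[0,0,0,-0.04],[0,0,0,-0.04],[0,0,0,-0.04]]'>/dev/null; python3 -c "
from h import *
chk()"; done
```

```text
t 22.35 Fz -4.29 0.16 y_tool z -0.255
top [(335, [183.0, 133.0]), (257, [178.0, 195.0])]
side []
t 22.9333 Fz -4.5 0.63 y_tool z -0.288
top [(326, [182.0, 133.0]), (229, [179.0, 194.0])]
side []
t 23.5167 Fz -4.35 0.33 y_tool z -0.321
top [(322, [182.0, 133.0]), (192, [180.0, 195.0])]
side []
```

```bash
for i in 1 2 3; do python3 -m inch '[[0,0,0,-0.02],[0,0,0,-0.04],[0,0,0,-0.04],[0,0,0,-0.04]]'>/dev/null; python3 -c "
from h import *
chk()"; done
```

```text
t 24.1 Fz -4.87 0.28 y_tool z -0.354
top [(314, [181.0, 133.0]), (175, [181.0, 194.0])]
side []
t 24.6833 Fz -4.93 0.29 y_tool z -0.386
top [(319, [180.0, 133.0]), (158, [182.0, 193.0])]
side []
t 25.2667 Fz -4.73 0.67 y_tool z -0.418
top [(307, [180.0, 133.0]), (139, [182.0, 191.0])]
side []
```

```bash
for i in 1 2; do python3 -m inch '[[0,0,0,-0.02],[0,0,0,-0.04],[0,0,0,-0.04],[0,0,0,-0.04]]'>/dev/null; python3 -c "
from h import *
chk()"; done
```

```text
t 25.85 Fz -4.82 0.44 y_tool z -0.449
top [(300, [179.0, 133.0]), (116, [182.0, 190.0])]
side []
t 26.4333 Fz -4.76 0.59 y_tool z -0.479
top [(293, [178.0, 133.0]), (89, [183.0, 188.0])]
side []
```

```bash
for i in 1; do python3 -m inch '[[0,0,0,-0.02],[0,0,0,-0.04],[0,0,0,-0.04],[0,0,0,-0.04]]'>/dev/null; python3 -c "
from h import *
t,s=chk()
cv2.imwrite('pics/p2.png',cv2.resize(np.hstack([t[110:290,110:270],s[90:270,130:290]]),(800,450)))"; done
```

```text
t 27.0167 Fz -5.2 0.4 y_tool z -0.508
top [(289, [178.0, 133.0]), (74, [183.0, 187.0])]
side []
```

View pics/p2.png

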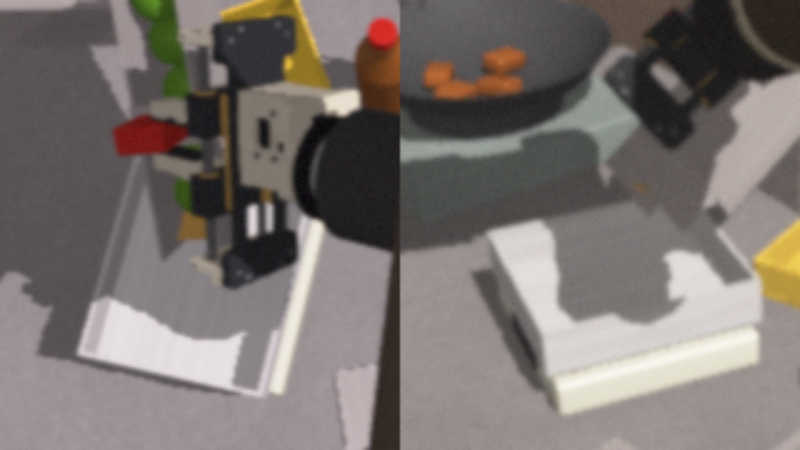

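No lime is out yet. The pan is empty in both crops and the limes are still in the trough near (165,60) and (185,190). Continuing.

```bash
python3 -m inch '[[0,0,0,-0.02],[0,0,0,-0.04],[0,0,0,-0.04],[0,0,0,-0.04]]'>/dev/null; python3 -c "
from h import *
chk()"
```

```text
t 27.6 Fz -4.44 0.37 y_tool z -0.537
top [(255, [177.0, 133.0]), (16, [187.0, 168.0]), (116, [184.0, 191.0])]
side [(23, [233.0, 152.0])]
```

```bash
python3 -c "
from h import *
chk()"; python3 -m inch '[[0,0,0,-0.02],[0,0,0,-0.03],[0,0,0,-0.03],[0,0,0,-0.03]]'>/dev/null; python3 -c "
from h import *
chk()"
```

```text
t 27.85 Fz -5.02 0.52 y_tool z -0.537
top [(283, [177.0, 133.0]), (19, [187.0, 168.0]), (277, [185.0, 198.0])]
side [(213, [225.0, 157.0])]
t 28.4333 Fz -4.0 0.81 y_tool z -0.558
top [(109, [180.0, 143.0]), (22, [186.0, 167.0]), (63, [184.0, 187.0]), (126, [188.0, 212.0]), (244, [206.0, 254.0])]
side [(204, [221.0, 188.0]), (134, [195.0, 215.0])]
```

```bash
python3 -c "
from h import *
chk()
chk()"
```

```text
t 28.6833 Fz -3.97 0.44 y_tool z -0.558
top [(112, [180.0, 143.0]), (24, [186.0, 168.0]), (66, [184.0, 187.0]), (471, [205.0, 246.0])]
side [(312, [205.0, 212.0])]
t 28.9333 Fz -3.54 0.73 y_tool z -0.558
top [(111, [180.0, 143.0]), (25, [186.0, 168.0]), (67, [184.0, 187.0]), (463, [206.0, 245.0])]
side [(315, [205.0, 212.0])]
```

Two limes are in the pan: the blob area is 463, about 240 per lime, and the force is about 1 N lower. Finer steps from here.

```bash
python3 -m inch '[[0,0,0,-0.01],[0,0,0,-0.02],[0,0,0,-0.02]]'>/dev/null; python3 -c "
from h import *
chk(6)"; python3 -m inch '[[0,0,0,-0.01],[0,0,0,-0.02],[0,0,0,-0.02]]'>/dev/null; python3 -c "
from h import *
chk(6)"
```

```text
t 29.5333 Fz -3.46 0.47 y_tool z -0.571
top [(114, [179.0, 142.0]), (21, [186.0, 168.0]), (60, [184.0, 186.0]), (468, [206.0, 245.0])]
side [(314, [205.0, 212.0])]
t 30.1333 Fz -4.14 0.45 y_tool z -0.585
top [(114, [179.0, 142.0]), (16, [186.0, 168.0]), (47, [185.0, 186.0]), (464, [205.0, 245.0])]
side [(316, [205.0, 212.0])]
```

```bash
python3 -m inch '[[0,0,0,-0.01],[0,0,0,-0.02],[0,0,0,-0.02]]'>/dev/null; python3 -c "
from h import *
chk(6)"; python3 -m inch '[[0,0,0,-0.01],[0,0,0,-0.02],[0,0,0,-0.02]]'>/dev/null; python3 -c "
from h import *
chk(6)"
```

```text
t 30.7333 Fz -4.2 0.36 y_tool z -0.598
top [(120, [179.0, 141.0]), (41, [185.0, 185.0]), (466, [206.0, 245.0])]
side [(313, [205.0, 212.0])]
t 31.3333 Fz -3.7 0.35 y_tool z -0.611
top [(118, [179.0, 141.0]), (34, [185.0, 185.0]), (465, [206.0, 245.0])]
side [(312, [205.0, 212.0])]
```

```bash
python3 -m inch '[[0,0,0,-0.01],[0,0,0,-0.02],[0,0,0,-0.02]]'>/dev/null; python3 -c "
from h import *
chk(6)"; python3 -m inch '[[0,0,0,-0.01],[0,0,0,-0.02],[0,0,0,-0.02]]'>/dev/null; python3 -c "
from h import *
chk(6)"
```

```text
t 31.9333 Fz -3.54 0.3 y_tool z -0.623
top [(117, [178.0, 141.0]), (26, [185.0, 184.0]), (466, [205.0, 245.0])]
side [(313, [205.0, 212.0])]
t 32.5333 Fz -3.58 0.61 y_tool z -0.636
top [(112, [178.0, 141.0]), (19, [186.0, 184.0]), (467, [206.0, 245.0])]
side [(313, [205.0, 212.0])]
```

```bash
python3 -m inch '[[0,0,0,-0.01],[0,0,0,-0.02],[0,0,0,-0.02]]'>/dev/null; python3 -c "
from h import *
chk(6)"; python3 -m inch '[[0,0,0,-0.01],[0,0,0,-0.02],[0,0,0,-0.02]]'>/dev/null; python3 -c "
from h import *
chk(6)"
```

```text
t 33.1333 Fz -3.46 0.16 y_tool z -0.648
top [(105, [178.0, 141.0]), (467, [206.0, 245.0])]
side [(314, [205.0, 212.0])]
t 33.7333 Fz -3.7 0.48 y_tool z -0.66
top [(95, [178.0, 141.0]), (22, [186.0, 184.0]), (466, [206.0, 245.0])]
side [(317, [205.0, 212.0])]
```

```bash
python3 -c "
from h import *
for i in range(3): chk(3)"
```

```text
t 33.9333 Fz -3.78 0.09 y_tool z -0.66
top [(78, [179.0, 142.0]), (48, [186.0, 186.0]), (465, [206.0, 245.0])]
side [(36, [240.0, 154.0]), (315, [205.0, 212.0])]
t 34.1333 Fz -3.5 0.77 y_tool z -0.66
top [(32, [180.0, 144.0]), (80, [186.0, 189.0]), (468, [205.0, 245.0])]
side [(106, [238.0, 156.0]), (315, [205.0, 212.0])]
t 34.3333 Fz -3.32 0.54 y_tool z -0.66
top [(142, [189.0, 197.0]), (469, [206.0, 245.0])]
side [(231, [233.0, 163.0]), (314, [205.0, 212.0])]
```

```bash
python3 -c "
from h import *
chk(1)"
```

```text
t 34.4333 Fz -3.42 0.0 y_tool z -0.66
top [(19, [203.0, 202.0]), (95, [194.0, 206.0]), (467, [205.0, 245.0])]
side [(186, [230.0, 195.0]), (317, [205.0, 212.0])]
```

```bash
python3 -m inch '[[0,0,0,0.05],[0,0,0,0.13],[0,0,0,0.21],[0,0,0,0.29],[0,0,0,0.37],[0,0,0,0.42]]' | sed -n 2,4p; python3 -c "
from h import *
chk(2);t,s=chk(4);st()
cv2.imwrite('pics/p3.png',cv2.resize(np.hstack([t[110:290,110:270],s[90:270,130:290]]),(800,450)))"
```

```text
tcp_pos: [636.4, 213.1, 268.6]
eef_rot: [[0.223, -0.92, 0.322], [-0.544, 0.156, 0.824], [-0.809, -0.359, -0.466]]
force: [0.3, -0.8, -3.5]
t 35.0833 Fz -2.94 0.17 y_tool z -0.362
top [(169, [181.0, 193.0]), (85, [217.0, 223.0]), (467, [205.0, 246.0])]
side [(320, [205.0, 211.0]), (101, [234.0, 206.0])]
t 35.3333 Fz -3.1 0.46 y_tool z -0.363
top [(171, [181.0, 193.0]), (86, [217.0, 223.0]), (468, [205.0, 246.0])]
side [(319, [205.0, 211.0]), (102, [234.0, 206.0])]
35.3833 [-0.058  0.255 -0.117 -1.192 -1.133  0.632] [636.363 213.102 268.518] 
 [[ 0.228 -0.919  0.322]
 [-0.545  0.153  0.824]
 [-0.807 -0.363 -0.466]] [-0.222  0.43  -3.073] 21.58209969529179 56.37112691765651
```

View pics/p3.png

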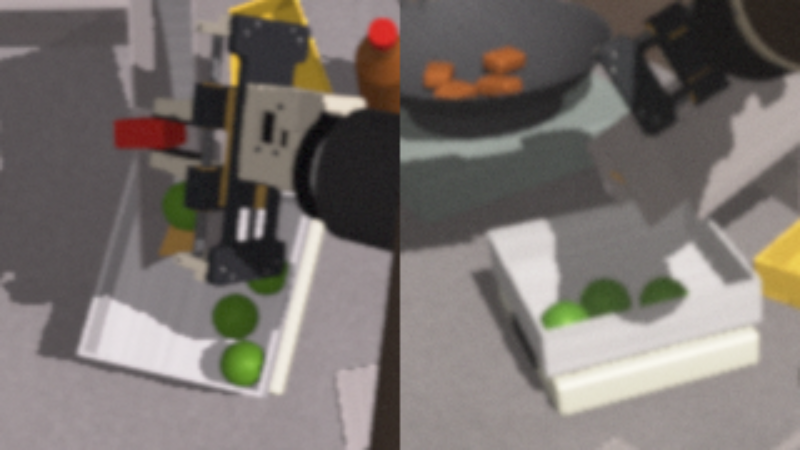

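Three limes lie in the pan at (240,362), (235,315) and (265,280) in the left crop. One of the remaining two is visible in the trough at (182,205), and the force drop matches three limes. Levelling now.

```bash
python3 -m inch '[[0,0,0,0.04],[0,0,0,0.11],[0,0,0,0.18],[0,0,0,0.25],[0,0,0,0.32],[0,0,0,0.38],[0,0,0,0.42],[0,0,0,0.42],[0,0,0,0.42]]' | sed -n 3,4p; python3 -c "
from h import *
st();to(636,213,335)"
```

```text
eef_rot: [[-0.166, -0.932, 0.322], [-0.435, 0.362, 0.824], [-0.885, -0.003, -0.466]]
force: [0.7, -0.7, -2.9]
36.1333 [-0.058  0.255 -0.117 -1.192 -1.133  0.213] [636.408 213.084 268.521] 
 [[-0.166 -0.932  0.322]
 [-0.435  0.362  0.824]
 [-0.885 -0.003 -0.466]] [ 0.686 -0.659 -2.924] 21.812549057843153 56.330416426062584
target (636, 213, 335) shift cm [-5.87  0.01 -3.12] rows 2 half [-2.94  0.01 -1.56]
```

```bash
python3 -m inch '[[-0.8,0,-0.4,0],[-2.2,0,-1.2,0],[-3.8,0,-2,0],[-5.2,0,-2.8,0],[-5.9,0,-3.1,0],[-5.9,0,-3.1,0]]' | sed -n 2p; python3 -c "
from h import *
to(510,-195.5,335)"
```

```text
tcp_pos: [636.7, 213.4, 338.3]
target (510, -195.5, 335) shift cm [ 20.15  -2.99 -37.65] rows 11 half [ 10.07  -1.49 -18.83]
```

```bash
python3 -m inch '[[0.4,-0.1,-0.7,0],[1.2,-0.2,-2.2,0],[2.4,-0.4,-4.5,0],[3.8,-0.6,-7.1,0],[5.2,-0.8,-9.8,0],[6.6,-1,-12.4,0],[8,-1.2,-15,0],[9.5,-1.4,-17.7,0],[10.9,-1.6,-20.3,0],[12.3,-1.8,-22.9,0],[13.7,-2,-25.6,0],[15.1,-2.2,-28.2,0]]'|sed -n 2,3p
python3 -m inch '[[1.4,-0.2,-2.7,0],[2.7,-0.4,-5.2,0],[3.8,-0.6,-7.1,0],[4.6,-0.7,-8.7,0],[5,-0.8,-9.4,0],[5,-0.8,-9.4,0],[5,-0.8,-9.4,0]]'|sed -n 2,4p
python3 -c "
from h import *
st();to(510,-195.5,175);to(510,-195.5,153)"
```

```text
tcp_pos: [539.7, -94.6, 331.9]
eef_rot: [[-0.169, -0.932, 0.321], [-0.434, 0.363, 0.825], [-0.885, -0.0, -0.465]]
tcp_pos: [509.7, -195.0, 332.1]
eef_rot: [[-0.168, -0.932, 0.322], [-0.434, 0.363, 0.825], [-0.885, -0.001, -0.465]]
force: [-1.1, 1.3, -3.1]
38.2167 [-0.759  0.357  0.151 -1.003 -1.804  0.372] [ 509.733 -194.987  332.051] 
 [[-0.168 -0.932  0.322]
 [-0.434  0.363  0.825]
 [-0.885 -0.001 -0.465]] [-1.106  1.326 -3.117] 22.009958407458246 56.331227528862655
target (510, -195.5, 175) shift cm [13.92 -0.03  7.27] rows 4 half [ 6.96 -0.01  3.63]
target (510, -195.5, 153) shift cm [15.87 -0.03  8.29] rows 5 half [ 7.93 -0.01  4.15]
```

```bash
python3 -m inch '[[0.8,0,0.4,0],[2.6,0,1.4,0],[5.2,0,2.7,0],[7.8,0,4.1,0],[10.4,0,5.4,0],[12.4,0,6.5,0],[13.6,0,7.1,0],[14.1,0,7.4,0],[14.4,0,7.5,0],[14.4,0,7.5,0],[14.4,0,7.5,0]]'|sed -n 2,4p
python3 -c "
from h import *
to(510,-195.5,153)
t,s=chk(1)
cv2.imwrite('pics/d.png',cv2.resize(np.hstack([t[150:320,280:450],s[200:370,230:400]]),(800,400),interpolation=cv2.INTER_CUBIC))"
```

```text
tcp_pos: [510.1, -196.1, 171.4]
eef_rot: [[-0.166, -0.932, 0.322], [-0.436, 0.362, 0.824], [-0.884, -0.004, -0.467]]
force: [0.1, 0.5, -2.2]
target (510, -195.5, 153) shift cm [1.6  0.03 0.9 ] rows 1 half [0.8  0.02 0.45]
t 39.1833 Fz -3.79 0.0 y_tool z -0.004
top [(230, [216.0, 219.0]), (485, [205.0, 245.0])]
side [(321, [205.0, 212.0]), (105, [235.0, 206.0])]
```

View pics/d.png

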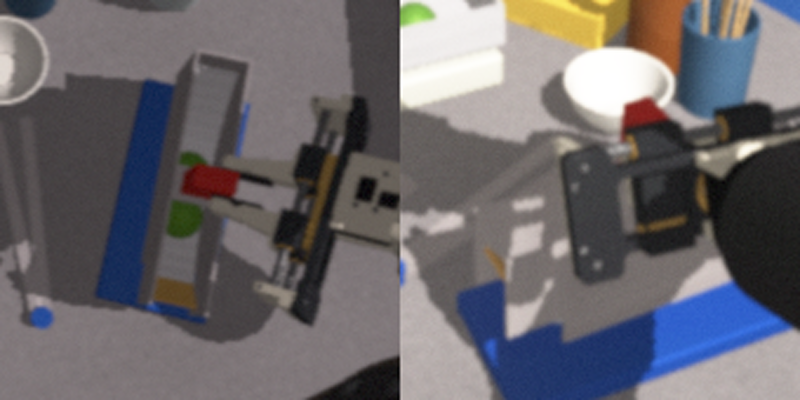

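Two limes remain in the cup, at (190,160) and (184,218) in the left crop. Checking centring numerically before setting down.

```bash
python3 -c "
from h import *
s=2.353
f=lambda x,y,z:ray('top',280+x/s,150+y/s,z,1)
print('handle top',f(214,180,199),'cup rim corners',[f(*p,138)[:2] for p in((197,53),(250,62))],'lower front walls',[f(*p,118)[:2] for p in ((148,303),(203,320))])
print('stand',[f(*p,20)[:2] for p in((97,297),(205,320),(145,80),(248,103))])"
```

```text
handle top [ 507.  -190.7  199. ] cup rim corners [array([ 642. , -198.3]), array([ 631.7, -250.1])] lower front walls [array([ 399.8, -140.5]), array([ 382.6, -192.4])]
stand [array([ 407., -104.]), array([ 380.4, -218.2]), array([ 644.9, -168. ]), array([ 616.3, -281.5])]
```

```bash
python3 -m inch '[[0.4,0,0.2,0],[0.8,0,0.45,0],[1.1,0,0.6,0],[1.3,0,0.7,0],[1.45,0,0.8,0],[1.45,0,0.8,0],[1.45,0,0.8,0]]'|sed -n 2,4p; python3 -c "
from h import *
chk(4)
to(510,-195.5,153)"
```

```text
tcp_pos: [509.7, -195.5, 153.5]
eef_rot: [[-0.168, -0.932, 0.322], [-0.435, 0.363, 0.824], [-0.885, -0.001, -0.466]]
force: [-0.1, -0.2, -3.3]
t 40.0167 Fz -2.56 0.33 y_tool z -0.002
top [(229, [216.0, 218.0]), (484, [205.0, 245.0])]
side [(324, [205.0, 212.0]), (105, [235.0, 206.0])]
target (510, -195.5, 153) shift cm [ 0.06 -0.02  0.05] rows 1 half [ 0.03 -0.01  0.02]
```

```bash
for i in 1 2; do python3 -m inch '[[0.05,0,0.02,0],[0.09,0,0.05,0],[0.09,0,0.05,0]]'|sed -n 2p; python3 -c "
from h import *
chk(4)"|head -1; done
```

```text
tcp_pos: [510.0, -195.6, 152.9]
t 40.5167 Fz -0.33 0.18 y_tool z -0.002
tcp_pos: [510.0, -195.6, 152.8]
t 41.0167 Fz 6.75 0.64 y_tool z -0.003
```

```bash
python3 -m inch '[[-0.06,0,-0.03,0],[-0.06,0,-0.03,0]]'|sed -n 4p; python3 -m inch '[[0,0,0,0],[0,0,0,0],[0,0,0,0],[0,0,0,0],[0,0,0,0],[0,0,0,0],[0,0,0,0],[0,0,0,0]]' 0.6 |sed -n 2,6p
```

```text
force: [1.4, -2.5, 4.5]
tcp_pos: [509.7, -195.4, 152.2]
eef_rot: [[-0.168, -0.932, 0.322], [-0.435, 0.363, 0.824], [-0.885, -0.002, -0.466]]
force: [-0.4, 0.0, -0.1]
opening: 67.6
gripper_force: 0.0
```

```bash
python3 -m inch '[[0,0,-1,0],[0,0,-3,0],[0,0,-6,0],[0,0,-9,0],[0,0,-12,0],[0,0,-15,0],[0,0,-17,0],[0,0,-18,0],[0,0,-18,0],[0,0,-18,0]]'|sed -n 2,6p; python3 -c "
from h import *
t,s=chk(1);st()
cv2.imwrite('pics/e.png',cv2.resize(np.hstack([t[110:330,150:450],s[140:360,150:450]]),(800,294),interpolation=cv2.INTER_CUBIC))"
```

```text
tcp_pos: [451.8, -343.8, 235.9]
eef_rot: [[-0.168, -0.932, 0.322], [-0.434, 0.363, 0.824], [-0.885, -0.002, -0.466]]
force: [-0.2, 1.1, -0.8]
opening: 69.8
gripper_force: 0.0
t 42.7833 Fz -0.07 0.0 y_tool z -0.001
top [(232, [216.0, 218.0]), (483, [205.0, 245.0])]
side [(315, [205.0, 212.0]), (104, [235.0, 206.0])]
42.8333 [-0.943  0.585  0.267 -0.9   -1.885  0.574] [ 452.093 -342.683  235.612] 
 [[-0.168 -0.932  0.321]
 [-0.434  0.362  0.825]
 [-0.885 -0.001 -0.465]] [ 0.36  -0.062  0.861] 69.77516127482916 0.0
```

View pics/e.png

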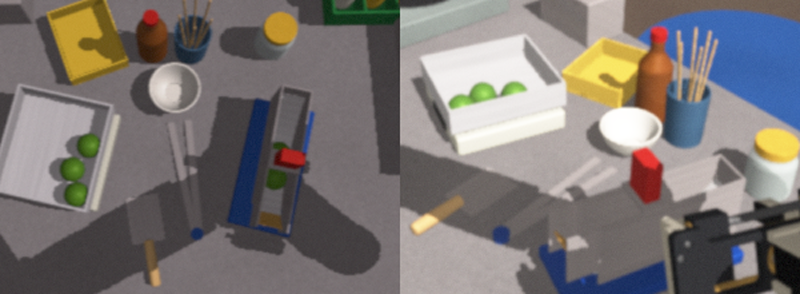

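The cup stands upright on the stand with two limes at (280,150) and (276,180). Three limes are in the pan and the hand is clear. One last centring check.

```bash
python3 -c "
from h import *
t=bot.capture('top');h=cv2.cvtColor(cv2.resize(t,(800,600),interpolation=cv2.INTER_CUBIC),cv2.COLOR_BGR2HSV)
m=((h[...,0]<8)|(h[...,0]>172))&(h[...,1]>150)&(h[...,2]>100);m[:290]=0;m[350:]=0;m[:,:490]=0;m[:,560:]=0
ys,xs=np.nonzero(m);r=cv2.minAreaRect(np.c_[xs,ys].astype(np.float32));print(r,ray('top',*r[0],181))
s=.75
print([ray('top',150+x*.75,110+y*.748,119,1) for x,y in((281,88),(312,94))],[ray('top',150+x*.75,110+y*.748,100,1) for x,y in((253,226),(290,233))])"
```

```text
((527.7692260742188, 324.65380859375), (26.475677490234375, 15.100942611694336), 11.309932708740234) [ 507.8 -192.   181. ]
[array([ 639.3, -195.6,  119. ]), array([ 627.2, -250.1,  119. ])] [array([ 399.2, -136.4,  100. ]), array([ 386. , -199.8,  100. ])]
```

```bash
python3 -c "
from rig import bot
print(bot.close_job())"
```

```text
the job is handed in; nothing more can be done
None
```

I handed the job in at about 43 s: three limes are in the scale's pan, and the cup with the other two is upright on the blue stand, about 3 mm off centre, with the hand empty and clear; one caveat is that joint 3 read 1.252 against its rounded 1.25 limit while I was tilting the hand.

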